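# Hang the red mass carrier on the spring balance

### The arm

A 6-joint arm with a two-finger parallel gripper is mounted at the origin on the work surface. World frame = base frame: x ahead of the robot, y to its left, z up, the work surface at z = 0. Lengths are in mm, angles in rad, forces in N, time in s.
With the tool pointing down it reaches from about 250 to 725 mm from the base axis. Payload 9.7 kg.
Tool frame: the origin (TCP) lies on the centre line of the jaws, within the pads' length; the fingertips stand 8 mm ahead of it and the grasp point (between the pads) lies 11 mm behind it; z points along the fingers, y is the line along which they close (so a half turn about z gives the same grasp; the last joint's range is limited). The gripper opens to 85 mm and grips with 20 to 120 N. Pads are 22 mm wide; open, the fingers measure 114 mm over their backs; the gripper's body (76 mm by 85 mm) begins 54 mm behind the grasp point. The pads swing forward as they close: fully open they stand 13 mm farther back than shut.
Start: joints at [1.323, 0.087, 0.176, 1.66, 0, 1.571], TCP at [134.897, 533.198, 239.284] pointing down, gripper open.
Joint ranges: [-3.13, 3.13], [-0.85, 1.81], [-1.15, 1.24], [-2.2, 2.28], [-1.44, 1.52], [-3.14, 3.14]. Speed limits (rad/s): [2.22, 2.22, 2.57, 3.14, 3.14, 3.14].

### API

Orientations are given as a rotation vector (axis times angle).
In Python, from plant import * gives the robot as it stands.
- The arm moves only by the shell command python3 -m crank 'ROWS'. ROWS is JSON, a list of rows, each an object with "hand": the opening, from -1 (shut) to 1 (fully open); "xyz": the shift along the world's x, y, z as a fraction of full scale, a list of three; "angular": the turn, a rotation vector about the world's x, y, z as a fraction of full scale, a list of three. A call has exactly 5 rows; each row shifts and turns the commanded pose from where the row before left it; what a row does not reach is not made up. Full scale, the value 1, is 0.05 m for a shift and 10 degrees for a turn. A row lasts 1/8 s, in which the tool goes at most 62.5 mm and 10.7 degrees, less where a joint would pass 70% of its speed; a pose out of reach is approached as far as the arm can. A call with a number of a shift or a turn outside -1 to 1 is refused whole. A call with a gripper value outside its range is refused whole. The fingers move at their own pace and stop on an object; the grip force is fixed at half the most. Time passes only in rows, so rows that do not move let the fingers close, or fill a call up. It gives the time, the measured TCP pose, the force, the opening and the grip force at its end, in the units of the state.
- get_state(): the state, without advancing time (a new reading comes with each control period).
- capture(name): name is "scene" or "top" or "wrist"; returns a dict with "image" (400x640x3 uint8, red, green, blue), "mtx" (3x3 intrinsics, pixels), "cam_to_world" (4x4, takes a point from camera to world coordinates); the wrist camera has in their place "hand_eye" (4x4, takes a point from camera to tool coordinates, whose origin is the TCP and whose axes are the flange's). Camera axes: x right, y down, z forward; pixel columns grow to the right and rows downward; lengths in mm; the calibration is good to about 2 mm. A picture is of the moment at which its call begins: read the wrist's pose just before it. There is no depth.
- job_done(): hands the job in; it is judged then, once.
The state is a dict: "time": time; "joint_pos": joint angles; "joint_vel": joint speeds; "joint_torque": joint torques, N m; "ee_pos": TCP position; "ee_rot": TCP orientation; "ft_force": force on the tool from outside, world axes, zero at the start; "torque": the same for the moment, N m; "finger_gap": finger opening in mm; "grip_force": force on a finger pad.
Only numpy, scipy, OpenCV 4.12 (cv2) and the standard library are available. Lean on these libraries where they do the work, as an engineer would, in place of code of your own. Each camera call takes 0.05 s, during which the arm holds its last target. There are 200 camera calls.

### The job

Pick up the red mass carrier by its grip block, pass its eye over the lip of the spring balance's hook and let it down slowly until the spring alone bears the whole weight, and only then let go, so that the pointer never jumps, neither when you set it on nor when you let go. Leave the carrier hanging still and upright in the bottom of the hook, clear of the bench and of the hand; do not strain the hook or disturb the other things on the bench.

Things in the scene. Friction and masses are not known exactly. Their poses are not given: they have to be found in the camera images.
- red_carrier: Loose mass carrier with red weights, to be hung; mass hidden, 0.25 to 0.75 kg. Origin: centre of its underside, z up. From below: round weights (60 mm across, to height 45 mm), thin stem (to 66 mm), upright flat steel eye in its y-z plane, then a red grip block on top (119 to 165 mm). Same after a half turn.
- red_eye (a point): Middle of the flat underside of the top bar of the red carrier's eye, 111 mm above the carrier's underside; it rests on the hook's seat. Axes as the carrier. The eye is 10 mm thick (x), 46 mm wide (y); its opening is 36 mm wide (y), height 71 to 111 mm; top bar 111 to 119 mm.
- red_grip (a point): Point in the red grip block, 145 mm above the carrier's underside (20 mm below the block's top). The block is 22 mm (x) by 14 mm (y), 46 mm high: pinch it from above across y, finger tips above the eye's bar (119 mm).
- balance: Spring balance, fixed to the bench: green base plate 190 by 150 mm (x -85 to +105 mm), grey column 42 by 50 mm, 352 mm high. Origin: under the column's centre, z up; its hook sticks out 150 mm from the column's axis to the balance's own -x; white scale with black marks 10 mm apart on its -y side.
- hook_seat (a point): Middle of the hook's flat bottom (seat), 230 mm above the bench unloaded; it moves with the hook. Axes as the balance. Steel strip 16 mm wide (y), 5 mm thick: seat 16 mm long (x), a ramp at each end leaning outwards, 55 degrees from level; mouth about 36 mm (x) at the top. The eye goes over the free lip (-x side) moving to +x, then down.
- hook_lip (a point): Top of the hook's free lip (inner edge), 15 mm above the seat and 18 mm to its -x; moves with the hook. On the other side (+x) of the seat a bar 12 mm wide (y) runs back to the column, from 8 to 16 mm above the seat.
- pointer (a joint): How far the hook and its red pointer are pulled down (m): 0 unloaded, positive down, end stop at 0.115. Spring 80 N/m (1 N pulls it down 12.5 mm), slight friction (0.05 N) and damping (4 N s/m). A pointer moving faster than 70 mm/s counts as jumping.
- blue_carrier: Bystander: a like carrier with blue weights and blue grip block; same sizes, stands on the bench. Origin: centre of its underside.
- brass_mass: Bystander: brass slotted weight, 48 mm across, 16 mm high. Origin: centre of its underside.
- steel_mass: Bystander: steel slotted weight, 48 mm across, 16 mm high. Origin: centre of its underside.
- solar_panel: Bystander: small solar panel lying flat, 110 by 70 by 8 mm. Origin: centre of its underside.
- screwdriver: Bystander: screwdriver lying on the bench, along its x.
- foam_strip: Bystander: white strip lying flat, 140 by 18 by 6 mm, along its x. Origin: centre of its underside.
- pen_mug: Bystander: blue cup, 72 mm across, 90 mm high. Origin: centre of its underside.
There are look-alikes about, which are no part of the job. Of the things shaped like the red_carrier, the red one is meant.

How it is judged (in metres and radians):
On the way, in this order (a step that is already met when the one before it is completed fails the run):
1. the red carrier is lifted clear of the bench by the gripper (height (world z) of red_carrier above 0.04 m and contact force between the fingers and red_carrier above 0.5 N and value of joint pointer below 0.01 m), for 0.2 s.
2. still held, its eye sits in the hook and the spring takes load (value of joint pointer above 0.02 m and contact force between the fingers and red_carrier above 0.5 N and x of red_eye in the frame of hook_seat between -0.006 and 0.006 m and y of red_eye in the frame of hook_seat between -0.012 and 0.012 m and z of red_eye in the frame of hook_seat between -0.004 and 0.004 m), for 0.2 s.
At the end, for the whole second after the job is handed in: The underside of the red eye's top bar sits on the hook's seat (within 6 mm along the hook, 12 mm across it, 4 mm in height), the pointer is pulled down more than 20 mm and at rest (under 10 mm/s), the carrier hangs upright (within 0.12 rad), still (under 30 mm/s), at least 10 mm above the bench (x of red_eye in the frame of hook_seat between -0.006 and 0.006 m and y of red_eye in the frame of hook_seat between -0.012 and 0.012 m and z of red_eye in the frame of hook_seat between -0.004 and 0.004 m and value of joint pointer above 0.02 m and velocity of joint pointer between -0.01 and 0.01 m/s and angle between red_carrier's own z axis and vertical below 0.12 rad and linear speed of red_carrier below 0.03 m/s and height (world z) of red_carrier above 0.01 m); the robot touches nothing.
It fails at once if the pointer jumps (hook faster than 70 mm/s up or down) (velocity of joint pointer above 0.07 m/s or velocity of joint pointer below -0.07 m/s).
It fails at once if the hook is strained: the carrier bears on the balance with more than 15 N (contact force between red_carrier and balance above 15 N).
It fails at once if the pointer is driven to its end stop (value of joint pointer above 0.112 m).
It fails at once if another thing on the bench is moved by more than 20 mm (distance of any of blue_carrier, brass_mass, steel_mass, solar_panel, screwdriver, foam_strip, pen_mug from where it was at the start of the episode above 0.02 m).
It fails at once if the blue carrier is tipped (angle between blue_carrier's own z axis and vertical above 0.3 rad).
It also fails if it takes over 61 s, if anything falls off the work surface, if the arm or the gripper's body presses on something with over 40 N, if the wrist force passes 120 N, or if a joint passes its speed limit or range.

## Working session

There is one attempt and no reset: what is moved stays moved. The work goes in short steps, Python scripts to look and compute and a shell command to move; the robot and the scene stay as the last step left them, time stands still between calls to the robot, and variables do not carry over. Pictures are saved under pics/ and viewed, at most 10 in all, crops included, and the job is handed in when it is done.

```bash
ls; mkdir -p pics
python3 - <<'E'
from plant import *
import cv2,pickle
s=get_state();print(s)
d={}
for n in("scene","top","wrist"):
    c=capture(n);d[n]=c;cv2.imwrite(f"pics/{n}0.png",c["image"][:,:,::-1]);print(n,c["mtx"].tolist(),c.get("cam_to_world",c.get("hand_eye")).round(3).tolist() if hasattr(c.get("cam_to_world",c.get("hand_eye")),'round') else c.get("cam_to_world",c.get("hand_eye")))
pickle.dump((s,d),open("d0.pkl","wb"))
E
```

```text
pics
{'time': 0.0, 'joint_pos': array([1.32301458e+00, 8.74647378e-02, 1.75115250e-01, 1.65978075e+00,
       4.56578813e-06, 1.57081166e+00]), 'joint_vel': array([ 2.77785967e-04,  1.35072363e-03,  6.45285987e-04, -3.68711705e-04,
        2.36640875e-05,  1.62392957e-03]), 'joint_torque': array([ 1.41149361e-03, -5.20387387e+01,  4.64808011e+01,  1.60074164e-02,
        2.07743383e-04,  8.63203269e-06]), 'ee_pos': array([134.83538546, 532.9926884 , 238.57079999]), 'ee_rot': array([-3.88222637e-01, -3.11734169e+00,  2.07824996e-03]), 'ft_force': array([-0.16202653,  0.24702282,  0.28593635]), 'torque': array([-0.00180678, -0.00307099,  0.01034214]), 'grip_force': 0.0, 'finger_gap': 85.8067992251587}
scene [[366.12056027193273, 0.0, 314.75825098246577], [0.0, 366.12056027193273, 198.39719370249685], [0.0, 0.0, 1.0]] [[0.724, 0.48, -0.495, 1042.141], [0.69, -0.495, 0.529, -421.187], [0.009, -0.724, -0.689, 820.307], [0.0, 0.0, 0.0, 1.0]]
top [[457.400178413521, 0.0, 316.7415056999227], [0.0, 457.400178413521, 204.2745535171757], [0.0, 0.0, 1.0]] [[0.025, -0.994, 0.105, 452.183], [-0.999, -0.027, -0.017, 70.039], [0.02, -0.105, -0.994, 1381.403], [0.0, 0.0, 0.0, 1.0]]
wrist [[330.9620900621781, 0.0, 318.0217879207556], [0.0, 330.9620900621781, 200.13667694288222], [0.0, 0.0, 1.0]] [[0.0, -0.958, -0.287, 73.185], [1.0, 0.0, 0.001, -0.423], [-0.001, -0.287, 0.958, -134.403], [0.0, 0.0, 0.0, 1.0]]
```

View pics/scene0.png

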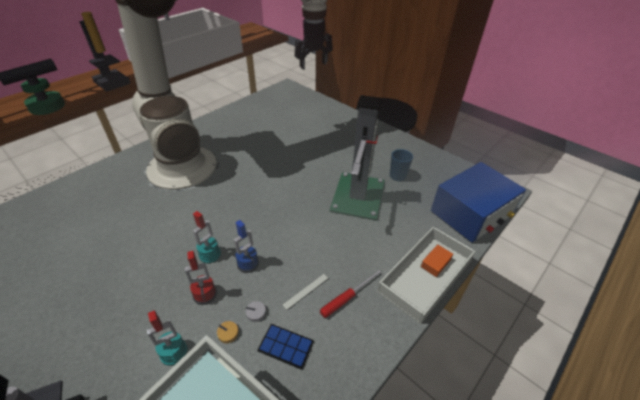

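View pics/top0.png

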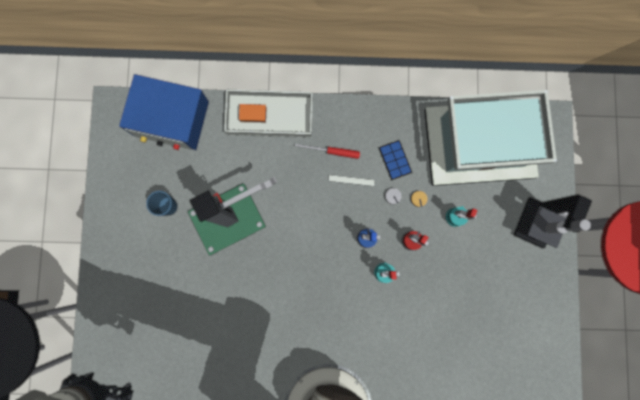

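The scene view shows the red-weighted carrier at about (203,290), with red-gripped teal look-alikes around it and the balance at (358,185). In the top view the carrier is at (413,240), the column at (207,206) and the hook tip at (268,183). Next I'll measure them.

```bash
cat > h.py <<'E'
import numpy as np,cv2
def ray(c,uv,T=None):
    T=np.array(c["cam_to_world"]) if T is None else T
    d=T[:3,:3]@np.linalg.solve(np.array(c["mtx"]),[uv[0],uv[1],1.]);return T[:3,3],d/np.linalg.norm(d)
def onz(c,uv,z,T=None):
    o,d=ray(c,uv,T);return o+d*(z-o[2])/d[2]
def tri(*rs):
    A=0;b=0
    for o,d in rs:
        P=np.eye(3)-np.outer(d,d);A=A+P;b=b+P@o
    p=np.linalg.solve(A,b);return p,[np.linalg.norm((np.eye(3)-np.outer(d,d))@(p-o)) for o,d in rs]
def wT(s,c):
    T=np.eye(4);T[:3,:3]=cv2.Rodrigues(np.array(s["ee_rot"]))[0];T[:3,3]=s["ee_pos"];return T@np.array(c["hand_eye"])
def blobs(im,lo,hi,mn=20):
    h=cv2.cvtColor(im,cv2.COLOR_RGB2HSV);m=cv2.inRange(h,lo,hi)
    if lo[0]==0: m|=cv2.inRange(h,(170,lo[1],lo[2]),(180,255,255))
    n,l,st,ce=cv2.connectedComponentsWithStats(m)
    return m,l,[(i,st[i].tolist(),ce[i].round(1).tolist()) for i in range(1,n) if st[i][4]>=mn]
def proj(c,P,T=None):
    T=np.array(c["cam_to_world"]) if T is None else T
    q=np.linalg.inv(T)@np.append(P,1);q=np.array(c["mtx"])@q[:3];return q[:2]/q[2]
E
python3 - <<'E'
import pickle;from h import *
s,d=pickle.load(open("d0.pkl","rb"))
for n in("scene","top"):
    im=d[n]["image"]
    print(n,"red",*blobs(im,(0,120,70),(8,255,255))[2],sep="\n")
    m,l,b=blobs(im,(55,70,30),(80,255,255),150);print("green",*b,sep="\n")
    for i,st,ce in b:
        r=cv2.minAreaRect(cv2.findContours((l==i).astype(np.uint8),0,1)[0][0]);p=cv2.boxPoints(r)
        print(ce,[onz(d[n],q,5).round(0).tolist() for q in p])
t=d["top"]["image"];A=cv2.resize(t[160:270,170:300],None,fx=4,fy=4,interpolation=2)
e=d["scene"]["image"];B=cv2.resize(e[90:230,310:430],None,fx=3.14,fy=3.14,interpolation=2)[:440]
print(A.shape,B.shape)
B=cv2.resize(B,(270,440)) if 0 else B[:, :280+96]
A=cv2.resize(t[160:260,180:285],None,fx=4,fy=4,interpolation=2);A=np.vstack([A,np.zeros((40,A.shape[1],3),np.uint8)])
cv2.imwrite("pics/c1.png",np.hstack([A,B])[:,:,::-1])
E
```

```text
scene
red
(29, [194, 212, 8, 14, 73], [197.8, 217.8])
(30, [487, 226, 6, 6, 23], [489.5, 228.4])
(31, [188, 251, 9, 18, 92], [191.7, 259.1])
(32, [203, 278, 10, 17, 105], [207.4, 286.1])
(33, [191, 283, 11, 18, 139], [196.0, 291.1])
(34, [320, 289, 35, 28, 368], [336.9, 302.5])
(35, [148, 311, 14, 20, 125], [153.9, 319.7])
green
(1, [22, 79, 25, 13, 193], [34.3, 85.9])
(2, [25, 92, 35, 22, 456], [42.3, 103.1])
(4, [334, 174, 17, 29, 296], [343.2, 188.2])
[34.3, 85.9] [[-1137.0, -176.0, 5.0], [-1056.0, -96.0, 5.0], [-926.0, -139.0, 5.0], [-1003.0, -215.0, 5.0]]
[42.3, 103.1] [[-923.0, -232.0, 5.0], [-912.0, -97.0, 5.0], [-717.0, -145.0, 5.0], [-733.0, -269.0, 5.0]]
[343.2, 188.2] [[512.0, 235.0, 5.0], [420.0, 340.0, 5.0], [460.0, 379.0, 5.0], [549.0, 271.0, 5.0]]
top
red
(1, [174, 144, 5, 5, 22], [176.0, 146.3])
(2, [327, 147, 33, 11, 216], [343.3, 152.2])
(4, [604, 202, 36, 91, 2504], [624.4, 246.1])
(5, [468, 209, 9, 8, 47], [472.3, 212.7])
(6, [404, 231, 24, 19, 216], [413.6, 240.8])
(7, [390, 272, 6, 7, 37], [392.7, 274.8])
green
(3, [191, 197, 74, 58, 1730], [229.4, 226.1])
[229.4, 226.1] [[548.0, 423.0, 5.0], [637.0, 261.0, 5.0], [526.0, 200.0, 5.0], [439.0, 362.0, 5.0]]
(440, 520, 3) (440, 377, 3)
```

View pics/c1.png

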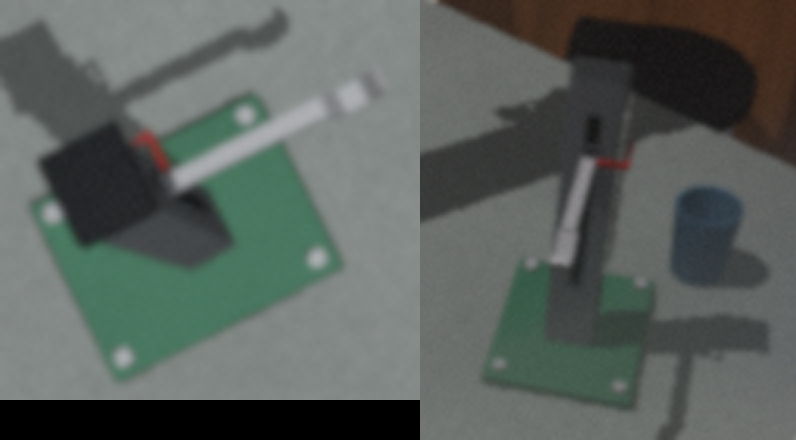

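The crop shows the base corners, the column top and the hook. The seat strip is at top pixel (268,184), the lip at (273,182), and in the scene view the seat is near (356,169).

Run:
```python
import pickle;from h import *
s,d=pickle.load(open("d0.pkl","rb"));t=d["top"];e=d["scene"]
C=[onz(t,q,6)for q in((187.5,210),(243.75,183),(265.75,226.25),(210,255))]
for i in range(4):print(C[i].round(1),np.linalg.norm(C[i]-C[(i+1)%4]).round(1))
ax=(C[0]-C[1])+(C[3]-C[2]);ay=(C[0]-C[3])+(C[1]-C[2])
a=np.arctan2(ax[1],ax[0]);b=np.arctan2(ay[1],ay[0])+np.pi/2
print("yaw",np.degrees([a,b]))
ux=np.array([np.cos(a),np.sin(a),0]);uy=np.array([-ux[1],ux[0],0])
mid=sum(C)/4;o=mid-10*ux;o[2]=0;print("origin",o,"seat",o-150*ux+[0,0,230])
seat=o-150*ux+[0,0,230]
print("proj seat top",proj(t,seat),"scene",proj(e,seat),"column top",proj(t,o+[0,0,352]))
print("seat from pic",onz(t,(268,183.75),230),"lip", onz(t,(273,181.7),245), "tri",tri(ray(t,(268,183.75)),ray(e,(355.9,169))))
g=tri(ray(t,(423.5,240)),ray(e,(191.7,259.1)));print("grip",g)
for nm,uv in dict(teal1=(472.3,212.7),teal2=(392.7,274.8),).items(): print(nm,onz(t,uv,160))
m,l,bl=blobs(t["image"],(100,90,40),(125,255,255),40);print(bl,[onz(t,q[2],100).round() for q in bl])
print("wrist",blobs(d["wrist"]["image"],(0,120,70),(8,255,255))[2])
```

```text
[569.8 433.6   6. ] 186.3
[656.3 268.6   6. ] 147.6
[527.  197.4   6. ] 185.6
[437.2 359.8   6. ] 151.7
yaw [118.31099108 118.9888926 ]
origin [552.32772998 306.05482017   0.        ] seat [623.46629538 173.99686125 230.        ]
proj seat top [268.35612197 183.51705445] scene [354.9824985  171.64758888] column top [203.89187955 205.05805651]
seat from pic [622.84430769 174.87733851 230.        ] lip [626.15603604 161.19235668 245.        ] tri (array([622.82791569, 175.19177691, 237.34956001]), [np.float64(1.4348540132750027), np.float64(1.4348540132749708)])
grip (array([ 493.56215066, -242.82902   ,  144.21022234]), [np.float64(0.61156418682615), np.float64(0.6115641868260798)])
teal1 [ 569.56903651 -371.66986266  160.        ]
teal2 [ 398.60656145 -157.34358756  160.        ]
[(1, [120, 75, 88, 74, 4265], [164.6, 109.6]), (2, [380, 141, 31, 38, 700], [395.0, 159.5]), (3, [148, 192, 28, 23, 496], [160.9, 203.2]), (4, [358, 229, 19, 18, 235], [367.4, 237.9])] [array([848., 489., 100.]), array([ 722., -173.,  100.]), array([579., 484., 100.]), array([497., -97., 100.])]
wrist []
```

```bash
python3 -m crank '[{"hand":1,"xyz":[0.48,-1,0.13],"angular":[0,0,0]},{"hand":1,"xyz":[0.48,-1,0.13],"angular":[0,0,0]},{"hand":1,"xyz":[0.48,-1,0.13],"angular":[0,0,0]},{"hand":1,"xyz":[0.48,-1,0.13],"angular":[0,0,0]},{"hand":1,"xyz":[0.48,-1,0.13],"angular":[0,0,0]}]'
python3 -m crank '[{"hand":1,"xyz":[0.48,-1,0.13],"angular":[0,0,0]},{"hand":1,"xyz":[0.48,-1,0.13],"angular":[0,0,0]},{"hand":1,"xyz":[0.48,-1,0.13],"angular":[0,0,0]},{"hand":1,"xyz":[0.48,-1,0.13],"angular":[0,0,0]},{"hand":1,"xyz":[0.48,-1,0.13],"angular":[0,0,0]}]'
python3 -m crank '[{"hand":1,"xyz":[0.48,-1,0.13],"angular":[0,0,0]},{"hand":1,"xyz":[0.48,-1,0.13],"angular":[0,0,0]},{"hand":1,"xyz":[0.48,-1,0.13],"angular":[0,0,0]},{"hand":1,"xyz":[0.48,-1,0.13],"angular":[0,0,0]},{"hand":1,"xyz":[0,-0.5,0.0],"angular":[0,0,0]}]'
python3 - <<'E'
from plant import *;from h import *;import pickle
s=get_state();c=capture("wrist");pickle.dump((s,c),open("d1.pkl","wb"));cv2.imwrite("pics/w1.png",c["image"][:,:,::-1]);print(s["ee_pos"],s["ee_rot"],s["joint_pos"])
T=wT(s,c)
for i,st,ce in blobs(c["image"],(0,120,60),(8,255,255),60)[2]:print(st,ce,onz(c,ce,165,T).round(1))
E
```

```text
time: 0.78
ee_pos: [255.2, 281.5, 271.9]
ee_rot: [0.387, 3.117, 0.0]
ft_force: [1.7, 0.3, 0.4]
finger_gap: 85.3
grip_force: 0.0
time: 1.4
ee_pos: [375.2, 31.3, 304.5]
ee_rot: [0.388, 3.117, 0.0]
ft_force: [0.8, 0.1, -0.9]
finger_gap: 85.2
grip_force: 0.0
time: 2.02
ee_pos: [471.8, -194.3, 329.2]
ee_rot: [-0.391, -3.116, -0.0]
ft_force: [0.4, 0.5, 0.4]
finger_gap: 85.4
grip_force: 0.0
[ 471.79065697 -194.2540433   329.18727826] [-3.90607924e-01 -3.11569493e+00 -4.62588867e-04] [-3.90523264e-01  4.68447921e-02  3.12107959e-01  1.83759224e+00
 -1.11928431e-04 -1.41088872e-01]
[326, 79, 21, 28, 395] [335.8, 92.7] [ 397.9 -159.8  165. ]
[268, 163, 42, 33, 810] [290.4, 176.5] [ 459.1 -217.4  165. ]
[269, 193, 30, 36, 449] [278.9, 211.1] [ 488.8 -237.1  165. ]
[479, 297, 20, 13, 176] [489.8, 302.1] [638.4 -52.8 165. ]
```

View pics/w1.png

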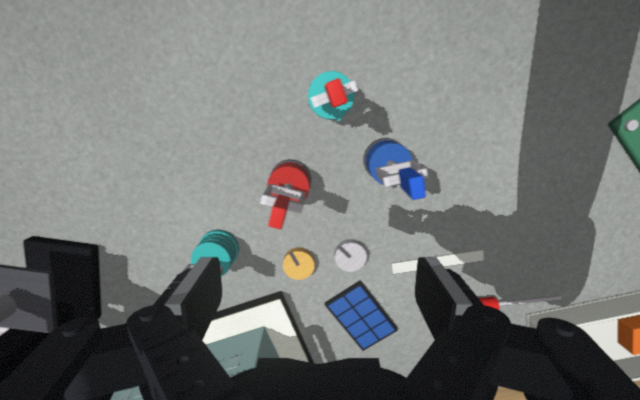

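The wrist view shows the red carrier with its weights at (290,183) and grip block at (278,213). The bar of the eye is near (285,198), and the blue and teal neighbours are over 100 mm away. I'll look again from straight above and closer.

```bash
python3 -m crank '[{"hand":1,"xyz":[0.6,-0.45,-0.5],"angular":[0,0,0]},{"hand":1,"xyz":[0.6,-0.45,-0.5],"angular":[0,0,0]},{"hand":1,"xyz":[0.6,-0.45,-0.5],"angular":[0,0,0]},{"hand":1,"xyz":[0,0,0],"angular":[0,0,0]},{"hand":1,"xyz":[0,0,0],"angular":[0,0,0]}]'
python3 - <<'E'
from plant import *;from h import *;import pickle
s=get_state();c=capture("wrist");pickle.dump((s,c),open("d2.pkl","wb"));print(s["ee_pos"],s["ee_rot"])
T=wT(s,c);m,l,b=blobs(c["image"],(0,120,60),(8,255,255),60)
for i,st,ce in b:print(st,ce,onz(c,ce,165,T).round(1))
u,v=proj(c,[493,-243,165],T).astype(int);print(u,v)
x0,y0=max(u-65,0),max(v-65,0)
im=c["image"][y0:y0+130,x0:x0+130];print(x0,y0)
cv2.imwrite("pics/w2.png",cv2.resize(im,None,fx=4.5,fy=4.5,interpolation=2)[:,:,::-1])
E
```

```text
time: 2.7
ee_pos: [560.6, -258.9, 255.5]
ee_rot: [-0.388, -3.117, -0.0]
ft_force: [-0.4, -0.5, 0.9]
finger_gap: 85.2
grip_force: 0.0
[ 560.6064929  -258.86375698  255.46829904] [-3.88024799e-01 -3.11700534e+00 -3.86963709e-04]
[294, 78, 54, 57, 1921] [320.9, 104.8] [ 492.4 -239.9  165. ]
[164, 222, 37, 46, 1181] [181.9, 245.0] [ 563.9 -363.6  165. ]
[489, 260, 88, 26, 1659] [531.6, 271.9] [ 649.8 -114.3  165. ]
316 106
251 41
```

View pics/w2.png

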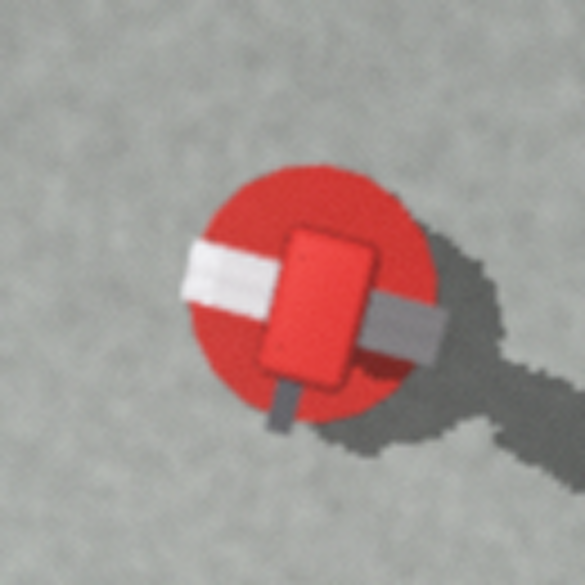

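The crop shows the carrier from above. The block top is centred at (318,308) with its long axis near vertical, and the eye bar runs from (191,269) to (440,338).

Run:
```python
from h import *;import pickle
s,c=pickle.load(open("d2.pkl","rb"));T=wT(s,c)
f=lambda u,v,z:onz(c,(u/4.5+251,v/4.5+41),z,T)
K=[f(*p,165) for p in((292,225),(378,250),(343,390),(258,365))]
print("block c",sum(K)/4,[np.linalg.norm(K[i]-K[(i+1)%4]).round(1) for i in range(4)])
a=K[1]-K[0]+K[2]-K[3];b=K[0]-K[3]+K[1]-K[2];A,B=f(191,269,119),f(440,338,119)
an=lambda v:np.degrees(np.arctan2(v[1],v[0]))
print("y dir",an(a),"x+90",an(b)+90,"eye",an(B-A),np.linalg.norm(B-A),(A+B)/2)
m=cv2.Rodrigues(np.array(s["ee_rot"]))[0];print("tool y",an(m[:,1]))
```

```text
block c [ 495.41783122 -240.18185484  165.        ] [np.float64(12.9), np.float64(20.4), np.float64(13.1), np.float64(20.2)]
y dir 60.08330528532352 x+90 241.66743228647246 eye 60.88343315581141 45.22259540989258 [ 495.7734732  -239.96961109  119.        ]
tool y 75.80791596905551
```

```bash
python3 -m crank '[{"hand":1,"xyz":[-0.434,0.126,0],"angular":[0,0,-0.504]},{"hand":1,"xyz":[-0.434,0.126,0],"angular":[0,0,-0.504]},{"hand":1,"xyz":[-0.434,0.126,0],"angular":[0,0,-0.504]},{"hand":0.3,"xyz":[0,0,-0.4],"angular":[0,0,0]},{"hand":0.3,"xyz":[0,0,0],"angular":[0,0,0]}]'
python3 - <<'E'
from plant import *;from h import *
s=get_state();m=cv2.Rodrigues(np.array(s["ee_rot"]))[0];print(s["ee_pos"],np.degrees(np.arctan2(m[1,1],m[0,1])),s["finger_gap"])
c=capture("wrist");T=wT(s,c);m,l,b=blobs(c["image"],(0,120,60),(8,255,255),60)
for i,st,ce in b:print(st,ce,onz(c,ce,155,T).round(1))
cv2.imwrite("pics/w3.png",c["image"][:,:,::-1])
E
```

```text
time: 3.38
ee_pos: [495.0, -239.8, 235.8]
ee_rot: [0.794, 3.039, -0.0]
ft_force: [-0.5, -0.0, 0.2]
finger_gap: 55.4
grip_force: 0.0
[ 494.97258514 -239.75416762  235.8081816 ] 60.702152694867905 55.357411097656
[338, 0, 43, 41, 1194] [357.5, 16.0] [ 401.1 -161.   155. ]
[291, 146, 55, 36, 1285] [317.6, 163.5] [ 465.4 -223.7  155. ]
[308, 186, 20, 46, 876] [317.5, 209.2] [ 492.9 -239.2  155. ]
[531, 252, 96, 44, 2021] [577.7, 273.1] [628.2 -98.1 155. ]
```

View pics/w3.png

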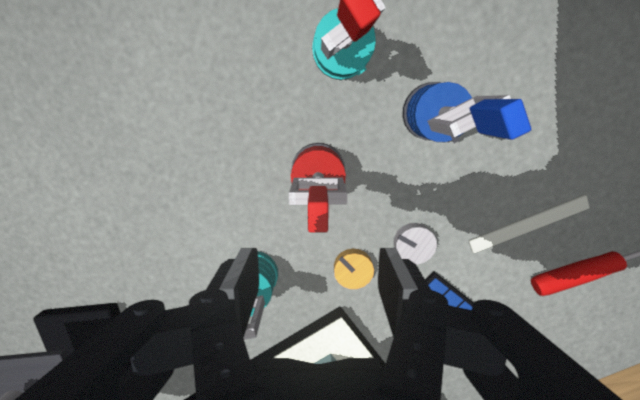

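The block at (317,209) is square to the fingers and centred between them, so I'll descend and grasp.

```bash
python3 -m crank '[{"hand":0.3,"xyz":[0,0,-0.6],"angular":[0,0,0]},{"hand":0.3,"xyz":[0,0,-0.6],"angular":[0,0,0]},{"hand":0.3,"xyz":[0,0,-0.5],"angular":[0,0,0]},{"hand":0.3,"xyz":[0,0,-0.236],"angular":[0,0,0]},{"hand":0.3,"xyz":[0,0,0],"angular":[0,0,0]}]'
python3 -m crank '[{"hand":-1,"xyz":[0,0,0],"angular":[0,0,0]},{"hand":-1,"xyz":[0,0,0],"angular":[0,0,0]},{"hand":-1,"xyz":[0,0,0],"angular":[0,0,0]},{"hand":-1,"xyz":[0,0,0],"angular":[0,0,0]},{"hand":-1,"xyz":[0,0,0],"angular":[0,0,0]}]'
```

```text
time: 4.05
ee_pos: [495.8, -240.3, 138.8]
ee_rot: [-0.795, -3.039, -0.0]
ft_force: [0.4, 0.5, -0.8]
finger_gap: 55.7
grip_force: 0.0
time: 4.68
ee_pos: [496.2, -240.7, 139.5]
ee_rot: [0.795, 3.038, -0.001]
ft_force: [-0.4, -2.1, 5.9]
finger_gap: 13.4
grip_force: 60.0
```

```bash
python3 -m crank '[{"hand":-1,"xyz":[0,0,0.3],"angular":[0,0,0]},{"hand":-1,"xyz":[0,0,0.6],"angular":[0,0,0]},{"hand":-1,"xyz":[0,0,0.7],"angular":[0,0,0]},{"hand":-1,"xyz":[0,0,0.7],"angular":[0,0,0]},{"hand":-1,"xyz":[0,0,0.56],"angular":[0,0,0]}]'
python3 -m crank '[{"hand":-1,"xyz":[0.5,0,0],"angular":[0,0,0]},{"hand":-1,"xyz":[0.5,0,0],"angular":[0,0,0]},{"hand":-1,"xyz":[0.5,0,0],"angular":[0,0,-0.4]},{"hand":-1,"xyz":[0.5,0.2,0],"angular":[0,0,-0.4]},{"hand":-1,"xyz":[0.4,0.5,0],"angular":[0,0,-0.4]}]'
python3 -m crank '[{"hand":-1,"xyz":[0.3,0.6,0],"angular":[0,0,-0.4]},{"hand":-1,"xyz":[0.2,0.7,0],"angular":[0,0,-0.4]},{"hand":-1,"xyz":[0.2,0.7,0],"angular":[0,0,-0.4]},{"hand":-1,"xyz":[0.2,0.7,0],"angular":[0,0,-0.4]},{"hand":-1,"xyz":[0.2,0.7,0],"angular":[0,0,-0.4]}]'
python3 - <<'E'
from plant import *;from h import *
s=get_state();m=cv2.Rodrigues(np.array(s["ee_rot"]))[0];print(s["ee_pos"],np.degrees(np.arctan2(m[1,1],m[0,1])),m[:,2],s["ft_force"],s["joint_pos"])
E
```

```text
time: 5.3
ee_pos: [495.6, -240.3, 283.0]
ee_rot: [-0.795, -3.039, -0.0]
ft_force: [1.2, -1.0, -6.1]
finger_gap: 13.1
grip_force: 58.8
time: 5.92
ee_pos: [616.4, -205.6, 280.6]
ee_rot: [-1.113, -2.936, 0.0]
ft_force: [-0.2, 1.0, -6.5]
finger_gap: 13.3
grip_force: 58.9
time: 6.55
ee_pos: [670.7, -34.2, 281.1]
ee_rot: [-1.604, -2.699, 0.001]
ft_force: [0.4, 0.6, -5.5]
finger_gap: 13.2
grip_force: 58.9
[670.73335693 -34.19900231 281.13936069] 28.549535349683595 [-1.64210480e-03  9.74584748e-05 -9.99998647e-01] [ 0.39889363  0.56359675 -5.48847917] [-5.09490148e-02  4.37816147e-01  6.85046400e-01  1.81967152e+00
  1.37045798e-05  1.02156452e+00]
```

```bash
python3 -m crank '[{"hand":-1,"xyz":[-0.01,0.62,0],"angular":[0,0,0]},{"hand":-1,"xyz":[-0.01,0.62,0],"angular":[0,0,0]},{"hand":-1,"xyz":[-0.01,0.62,0],"angular":[0,0,0]},{"hand":-1,"xyz":[-0.01,0.62,0],"angular":[0,0,0]},{"hand":-1,"xyz":[0,0,0],"angular":[0,0,0]}]'
python3 - <<'E'
from plant import *;from h import *;import pickle
s=get_state();m=cv2.Rodrigues(np.array(s["ee_rot"]))[0];print(s["ee_pos"],np.degrees(np.arctan2(m[1,1],m[0,1])),s["ft_force"])
c=capture("wrist");T=wT(s,c);e=capture("scene");t=capture("top");pickle.dump((s,c,e,t),open("d3.pkl","wb"))
P=[623,174.5,230]
print(proj(c,P,T),proj(e,P))
u,v=proj(e,P).astype(int)
A=cv2.resize(c["image"],(512,320));B=cv2.resize(e["image"][v-70:v+90,u-60:u+70],None,fx=2,fy=2,interpolation=2)
cv2.imwrite("pics/w4.png",np.hstack([A,B])[:,:,::-1]);print(u-60,v-70)
E
```

```text
time: 7.18
ee_pos: [668.3, 90.9, 280.9]
ee_rot: [-1.597, -2.703, 0.001]
ft_force: [-0.1, 0.5, -6.0]
finger_gap: 13.7
grip_force: 59.1
[668.34651859  90.8896287  280.92104926] 28.84248786122989 [-0.11835402  0.46449923 -5.95228627]
[319.64371757  56.38967234] [354.9647362  171.47564496]
294 101
```

View pics/w4.png

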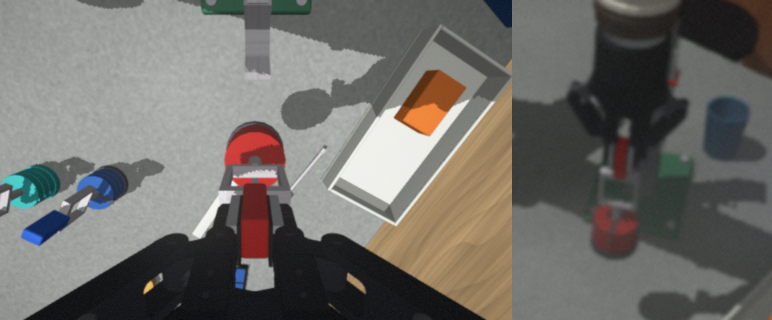

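The wrist view shows the hook's tip at about (322,95) in the original pixels, in line with the eye at about (319,220). I'll take a close crop of the hook to place it precisely.

Run:
```python
from h import *;import pickle
s,c,e,t=pickle.load(open("d3.pkl","rb"))
cv2.imwrite("pics/w5.png",cv2.resize(c["image"][0:120,265:385],None,fx=5,fy=5,interpolation=2)[:,:,::-1])
```

```text
(no output)
```

View pics/w5.png

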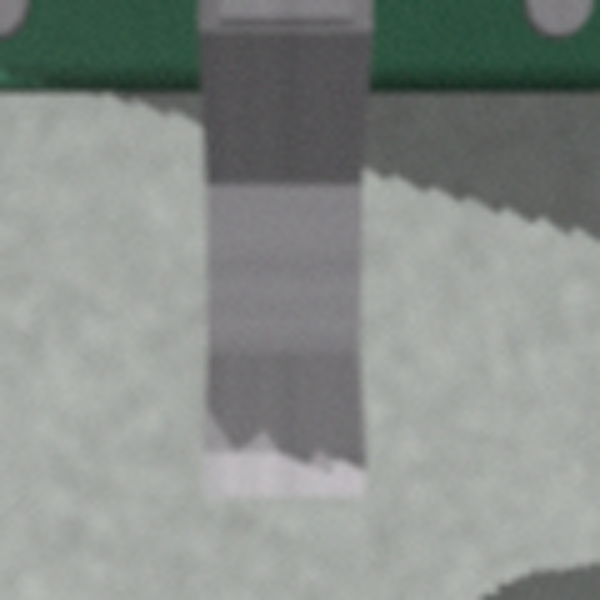

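The seat spans crop (208–362, 185–352), so its centre is at pixel (322,53.6). The lip's inner edge is near crop row 455.

Run:
```python
from h import *;import pickle
s,c,e,t=pickle.load(open("d3.pkl","rb"));T=wT(s,c)
f=lambda u,v,z:onz(c,(265+u/5,v/5),z,T)
S=f(285,268.5,230);print("seat",S, "len",np.linalg.norm(f(285,185,230)-f(285,352,230)),"wid",np.linalg.norm(f(208,268,230)-f(362,268,230)))
for a,b in((185,208),(352,208)):pass
d=f(285,185,230)-f(286,352,230);print("axis",np.degrees(np.arctan2(d[1],d[0])))
L=f(285,455,245);print("lip",L,np.linalg.norm((L-S)[:2]),"lip outer",f(285,495,247))
bar=f(286,0,246);d=bar-L;print("axis lip-bar",np.degrees(np.arctan2(d[1],d[0])))
d=S-np.array([552.3,306.1,230]);print("col-seat",np.linalg.norm(d),np.degrees(np.arctan2(-d[1],-d[0])))
R=cv2.Rodrigues(np.array(s["ee_rot"]))[0]
# grip block edges in wrist image: red columns per row
h=cv2.cvtColor(c["image"],cv2.COLOR_RGB2HSV);m=(cv2.inRange(h,(0,120,40),(8,255,255))|cv2.inRange(h,(170,120,40),(180,255,255)))>0
for r in range(150,330,12):
    q=np.where(m[r,250:390])[0]+250
    if len(q):print(r,q.min(),q.max())
u=[proj(c,R@np.array([0,0,z])+s["ee_pos"],T).round(1) for z in(-31,-11,15,134)];print("tool axis px",u)
tg=S[:2]-s["ee_pos"][:2];print("delta to seat",tg, "in tool x,y",R[:2,:2].T@tg)
```

```text
seat [623.44475682 176.21025678 230.        ] len 15.904738967234517 wid 15.905139085349115
axis 119.43778246988228
lip [632.41179523 159.76328437 245.        ] 18.73261005094866 lip outer [634.21874441 156.47021099 247.        ]
axis lip-bar 118.94278993140227
col-seat 148.09767660504954 118.71092689130352
162 300 337
174 289 347
186 284 353
198 281 355
234 305 331
246 304 333
258 303 334
270 301 335
282 301 336
294 301 335
306 301 335
318 301 335
tool axis px [array([318.3, 311. ]), array([318.3, 282.1]), array([318.3, 254.6]), array([318.2, 191.6])]
delta to seat [-44.90176177  85.32062808] in tool x,y [96.39722972  1.82729446]
```

```bash
python3 -m crank '[{"hand":-1,"xyz":[-0.225,0.427,0],"angular":[0,0,0]},{"hand":-1,"xyz":[-0.225,0.427,0],"angular":[0,0,0]},{"hand":-1,"xyz":[-0.225,0.427,0],"angular":[0,0,0]},{"hand":-1,"xyz":[-0.225,0.427,0],"angular":[0,0,0]},{"hand":-1,"xyz":[0,0,0],"angular":[0,0,0]}]'
python3 - <<'E'
from plant import *;from h import *;import pickle
s=get_state();m=cv2.Rodrigues(np.array(s["ee_rot"]))[0];print(s["ee_pos"],np.degrees(np.arctan2(m[1,1],m[0,1])),s["ft_force"])
c=capture("wrist")
cv2.imwrite("pics/w6.png",cv2.resize(c["image"][100:340,200:440],None,fx=2.5,fy=2.5,interpolation=2)[:,:,::-1])
E
```

```text
time: 7.95
ee_pos: [622.6, 176.5, 282.0]
ee_rot: [1.598, 2.705, 0.001]
ft_force: [-0.3, 0.2, -6.6]
finger_gap: 13.3
grip_force: 59.0
[622.55621529 176.46170213 281.97027076] 28.83606186845745 [-0.33691743  0.1962083  -6.63210067]
```

View pics/w6.png

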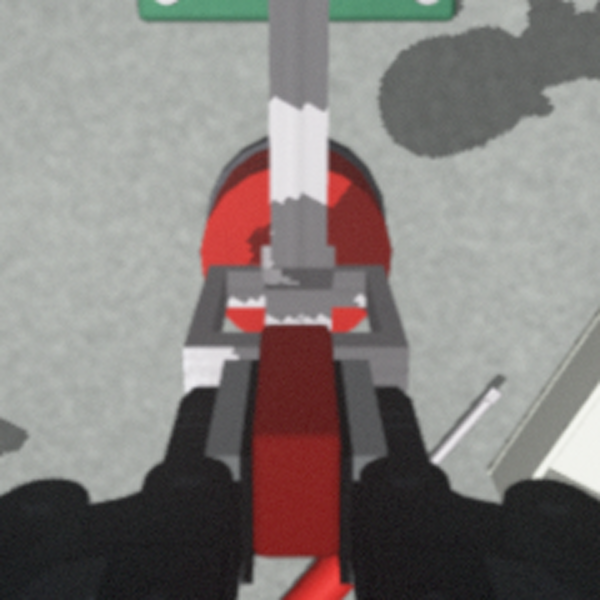

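The view shows the hook strip through the eye's opening, laterally centred at about (298,290) in the crop. I'll average the weight now and then lower in 2 mm rows.

```bash
cat > avg.py <<'E'
from plant import *;import numpy as np,sys
F=[];Z=[]
for i in range(int(sys.argv[1])):
    capture("top");s=get_state();F.append(s["ft_force"]);Z.append(s["ee_pos"])
F=np.array(F);Z=np.array(Z);print(s["time"],"F",F.mean(0).round(3),"sd",F.std(0).round(2),"p",Z.mean(0).round(2),Z.std(0).round(2),"gap",s["finger_gap"])
E
python3 avg.py 20
R='python3 -m crank'
python3 -m crank '[{"hand":-1,"xyz":[0,0,-0.04],"angular":[0,0,0]},{"hand":-1,"xyz":[0,0,-0.04],"angular":[0,0,0]},{"hand":-1,"xyz":[0,0,-0.04],"angular":[0,0,0]},{"hand":-1,"xyz":[0,0,-0.04],"angular":[0,0,0]},{"hand":-1,"xyz":[0,0,-0.04],"angular":[0,0,0]}]'
python3 -m crank '[{"hand":-1,"xyz":[0,0,-0.04],"angular":[0,0,0]},{"hand":-1,"xyz":[0,0,-0.04],"angular":[0,0,0]},{"hand":-1,"xyz":[0,0,-0.04],"angular":[0,0,0]},{"hand":-1,"xyz":[0,0,-0.04],"angular":[0,0,0]},{"hand":-1,"xyz":[0,0,-0.04],"angular":[0,0,0]}]'
python3 -m crank '[{"hand":-1,"xyz":[0,0,-0.04],"angular":[0,0,0]},{"hand":-1,"xyz":[0,0,-0.04],"angular":[0,0,0]},{"hand":-1,"xyz":[0,0,-0.04],"angular":[0,0,0]},{"hand":-1,"xyz":[0,0,-0.04],"angular":[0,0,0]},{"hand":-1,"xyz":[0,0,-0.04],"angular":[0,0,0]}]'
python3 -m crank '[{"hand":-1,"xyz":[0,0,-0.04],"angular":[0,0,0]},{"hand":-1,"xyz":[0,0,-0.04],"angular":[0,0,0]},{"hand":-1,"xyz":[0,0,-0.04],"angular":[0,0,0]},{"hand":-1,"xyz":[0,0,-0.04],"angular":[0,0,0]},{"hand":-1,"xyz":[0,0,-0.04],"angular":[0,0,0]}]'
python3 avg.py 10
```

```text
9.0 F [ 0.06  -0.208 -5.826] sd [0.52 0.56 0.47] p [623.84 173.89 281.45] [0.12 0.27 0.08] gap 13.052985698726001
time: 9.62
ee_pos: [623.8, 174.0, 271.3]
ee_rot: [1.602, 2.702, -0.0]
ft_force: [0.6, -0.4, -6.6]
finger_gap: 12.8
grip_force: 59.1
time: 10.25
ee_pos: [623.8, 174.0, 261.3]
ee_rot: [-1.602, -2.702, 0.0]
ft_force: [-0.5, 0.2, -5.3]
finger_gap: 13.2
grip_force: 59.1
time: 10.88
ee_pos: [623.8, 174.0, 251.4]
ee_rot: [1.602, 2.702, 0.0]
ft_force: [-0.4, -0.2, -6.1]
finger_gap: 13.3
grip_force: 59.1
time: 11.5
ee_pos: [623.8, 174.0, 241.4]
ee_rot: [1.602, 2.702, 0.0]
ft_force: [-1.3, -0.8, -5.0]
finger_gap: 13.0
grip_force: 59.1
12.0 F [-0.121  0.251 -4.647] sd [0.63 0.66 0.37] p [623.79 174.   241.47] [0.01 0.01 0.16] gap 13.033812449988671
```

```bash
python3 -m crank '[{"hand":-1,"xyz":[-0.003,0.012,-0.04],"angular":[0,0,0]},{"hand":-1,"xyz":[-0.003,0.012,-0.04],"angular":[0,0,0]},{"hand":-1,"xyz":[-0.003,0.012,-0.04],"angular":[0,0,0]},{"hand":-1,"xyz":[0,0,-0.04],"angular":[0,0,0]},{"hand":-1,"xyz":[0,0,-0.04],"angular":[0,0,0]}]'
python3 -m crank '[{"hand":-1,"xyz":[0,0,-0.04],"angular":[0,0,0]},{"hand":-1,"xyz":[0,0,-0.04],"angular":[0,0,0]},{"hand":-1,"xyz":[0,0,-0.04],"angular":[0,0,0]},{"hand":-1,"xyz":[0,0,-0.04],"angular":[0,0,0]},{"hand":-1,"xyz":[0,0,-0.04],"angular":[0,0,0]}]'
python3 -m crank '[{"hand":-1,"xyz":[0,0,-0.04],"angular":[0,0,0]},{"hand":-1,"xyz":[0,0,-0.04],"angular":[0,0,0]},{"hand":-1,"xyz":[0,0,-0.04],"angular":[0,0,0]},{"hand":-1,"xyz":[0,0,-0.04],"angular":[0,0,0]},{"hand":-1,"xyz":[0,0,-0.04],"angular":[0,0,0]}]'
python3 -m crank '[{"hand":-1,"xyz":[0,0,-0.04],"angular":[0,0,0]},{"hand":-1,"xyz":[0,0,-0.04],"angular":[0,0,0]},{"hand":-1,"xyz":[0,0,-0.04],"angular":[0,0,0]},{"hand":-1,"xyz":[0,0,-0.04],"angular":[0,0,0]},{"hand":-1,"xyz":[0,0,-0.04],"angular":[0,0,0]}]'
python3 -m crank '[{"hand":-1,"xyz":[0,0,-0.04],"angular":[0,0,0]},{"hand":-1,"xyz":[0,0,-0.04],"angular":[0,0,0]},{"hand":-1,"xyz":[0,0,-0.04],"angular":[0,0,0]},{"hand":-1,"xyz":[0,0,-0.04],"angular":[0,0,0]},{"hand":-1,"xyz":[0,0,-0.04],"angular":[0,0,0]}]'
python3 avg.py 40
```

```text
time: 12.62
ee_pos: [623.3, 175.9, 231.4]
ee_rot: [1.602, 2.702, 0.0]
ft_force: [-0.1, -0.2, -3.3]
finger_gap: 13.2
grip_force: 59.3
time: 13.25
ee_pos: [623.3, 175.8, 221.4]
ee_rot: [1.602, 2.702, 0.0]
ft_force: [0.4, 0.7, -2.8]
finger_gap: 13.1
grip_force: 59.3
time: 13.88
ee_pos: [623.3, 175.8, 211.4]
ee_rot: [1.602, 2.702, 0.0]
ft_force: [-0.9, 0.3, -1.6]
finger_gap: 13.2
grip_force: 59.4
time: 14.5
ee_pos: [623.4, 175.8, 201.4]
ee_rot: [1.602, 2.702, 0.0]
ft_force: [-0.3, 0.1, -1.2]
finger_gap: 13.2
grip_force: 59.5
time: 15.12
ee_pos: [623.4, 175.8, 191.4]
ee_rot: [1.602, 2.702, 0.0]
ft_force: [0.1, -0.5, -0.6]
finger_gap: 13.5
grip_force: 59.6
17.125 F [ 0.096  0.59  -0.573] sd [0.48 0.41 0.35] p [623.36 175.8  191.49] [0.01 0.01 0.08] gap 13.386472818409969
```

```bash
python3 -m crank '[{"hand":-1,"xyz":[0,0,-0.028],"angular":[0,0,0]},{"hand":-1,"xyz":[0,0,-0.028],"angular":[0,0,0]},{"hand":-1,"xyz":[0,0,-0.028],"angular":[0,0,0]},{"hand":-1,"xyz":[0,0,-0.028],"angular":[0,0,0]},{"hand":-1,"xyz":[0,0,-0.028],"angular":[0,0,0]}]'
python3 avg.py 60
```

```text
time: 17.75
ee_pos: [623.4, 175.8, 184.4]
ee_rot: [1.602, 2.702, 0.0]
ft_force: [0.9, 0.8, 0.2]
finger_gap: 13.1
grip_force: 59.8
20.75 F [ 0.345  0.787 -0.015] sd [0.54 0.46 0.46] p [623.35 175.8  184.48] [0.01 0.01 0.05] gap 12.861166935689836
```

The load is fully on the spring (Fz ≈ 0), so I'll open gently.

```bash
python3 -m crank '[{"hand":-0.62,"xyz":[0,0,0],"angular":[0,0,0]},{"hand":-0.62,"xyz":[0,0,0],"angular":[0,0,0]},{"hand":-0.5,"xyz":[0,0,0],"angular":[0,0,0]},{"hand":-0.3,"xyz":[0,0,0],"angular":[0,0,0]},{"hand":-0.2,"xyz":[0,0,0],"angular":[0,0,0]}]'
python3 - <<'E'
from plant import *;from h import *;import pickle
s=get_state();print(s["ft_force"],s["finger_gap"],s["ee_pos"])
c=capture("wrist");e=capture("scene");u,v=proj(e,[623,174.5,140]).astype(int)
A=c["image"][100:340,200:440];B=cv2.resize(e["image"][v-60:v+60,u-40:u+40],None,fx=3,fy=3,interpolation=2)
cv2.imwrite("pics/w7.png",np.hstack([cv2.resize(A,(360,360)),B])[:,:,::-1])
E
```

```text
time: 21.38
ee_pos: [623.3, 175.8, 184.5]
ee_rot: [1.602, 2.702, -0.0]
ft_force: [-0.1, -0.1, -0.6]
finger_gap: 34.1
grip_force: 0.0
[-0.11712625 -0.0561946  -0.62339178] 34.07255381237781 [623.34831904 175.78968007 184.47799959]
```

View pics/w7.png

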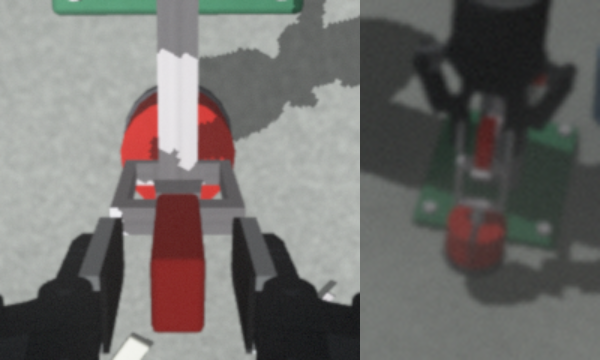

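The carrier hangs upright between the open fingers, with the block at (177,265) clear of both pads. I'll retreat straight up.

```bash
python3 -m crank '[{"hand":-0.2,"xyz":[0,0,0.1],"angular":[0,0,0]},{"hand":-0.2,"xyz":[0,0,0.2],"angular":[0,0,0]},{"hand":-0.2,"xyz":[0,0,0.3],"angular":[0,0,0]},{"hand":-0.2,"xyz":[0,0,0.4],"angular":[0,0,0]},{"hand":-0.2,"xyz":[0,0,0.5],"angular":[0,0,0]}]'
python3 -m crank '[{"hand":-0.2,"xyz":[0,0,0.5],"angular":[0,0,0]},{"hand":-0.2,"xyz":[0,0,0.5],"angular":[0,0,0]},{"hand":-0.2,"xyz":[0,0,0.2],"angular":[0,0,0]},{"hand":-0.2,"xyz":[0,0,0],"angular":[0,0,0]},{"hand":-0.2,"xyz":[0,0,0],"angular":[0,0,0]}]'
python3 - <<'E'
from plant import *;from h import *
def look():
    s=get_state();c=capture("wrist");T=wT(s,c)
    b=[x for x in blobs(c["image"],(0,120,50),(8,255,255),300)[2]];return s["ee_pos"].round(1),[(x[1][4],x[2],onz(c,x[2],185,T).round(1)) for x in b]
print(look())
for i in range(12):capture("top")
print(look())
E
```

```text
time: 22.1
ee_pos: [623.3, 175.7, 261.0]
ee_rot: [1.602, 2.702, 0.0]
ft_force: [-0.5, -1.0, -1.0]
finger_gap: 34.0
grip_force: 0.0
time: 22.72
ee_pos: [623.3, 175.8, 318.5]
ee_rot: [-1.602, -2.702, 0.002]
ft_force: [0.5, -0.9, -1.2]
finger_gap: 34.4
grip_force: 0.0
(array([623.3, 175.8, 318.5]), [(336, [349.4, 27.6], array([583.4, 295.7, 185. ])), (609, [318.2, 192.8], array([623.6, 175. , 185. ])), (964, [330.8, 315.3], array([691.5,  75.6, 185. ])), (518, [10.6, 334.3], array([431.7, -91.3, 185. ]))])
(array([623.3, 175.8, 319.5]), [(347, [349.0, 27.6], array([583.4, 295.9, 185. ])), (302, [302.9, 156.9], array([598.4, 195.4, 185. ])), (602, [318.0, 192.5], array([623.7, 174.9, 185. ])), (950, [330.5, 314.9], array([691.7,  75.3, 185. ])), (522, [10.7, 334.1], array([431.6, -91.8, 185. ]))])
```

The block is at (623.7, 174.9) and stays put between looks, and the hand is well clear. I'm handing it in.

```bash
python3 -c "
from plant import *
print(job_done())"
```

```text
the job is handed in; nothing more can be done
None
```

The red carrier hangs still and upright in the hook with the spring bearing its whole weight and the hand clear, and the job is handed in at about 23 s of the 61 s; the verdict was not shown.

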